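# Turn the retaining bar over and lay it across the mould frame

## Robot

A 6-joint arm with a two-finger parallel gripper is mounted at the origin on a cart in front of the work surface, level with it; the furniture and walls round the work are solid. World frame = base frame: x ahead of the robot, y to its left, z up, the work surface at z = 0. Lengths are in m, angles in rad, forces in N, time in s.
With the tool pointing down it reaches from about 0.4 to 0.925 m from the base axis. Payload 3.4 kg.
Tool frame: the origin (TCP) lies at the very end of the fingers, on their centre line; the grasp point (between the pads) lies 19 mm behind it; z points along the fingers, y is the line along which they close (so a half turn about z gives the same grasp; the last joint's range is limited). The gripper opens to 85 mm and grips with 20 to 120 N. Pads are 22 mm wide; open, the fingers measure 114 mm over their backs; the gripper's body (76 mm by 85 mm) begins 54 mm behind the grasp point. The pads swing forward as they close: fully open they stand 13 mm farther back than shut.
Start: joints at [-1.256, 0.307, 1.506, -0, 1.328, -0.073], TCP at [0.217, -0.532, 0.231] pointing down, gripper open.
Joint ranges: [-3.12, 3.12], [-1.05, 2.28], [0.14, 2.33], [-1.42, 4.57], [0.1, 2.73], [-2.68, 2.68]. Speed limits (rad/s): [2.57, 2.57, 3.14, 3.14, 3.14, 3.14].

## Interface

Orientations are given as [roll, pitch, yaw] about the fixed x, y, z axes, in that order (R = Rz(yaw) Ry(pitch) Rx(roll)).
In Python, from station import env, eyes, workorder gives the robot as it stands. The module is installed in compiled form; this text tells all that it offers.
- The arm moves only by the shell command python3 -m pendant 'ROWS' [FORCE]. ROWS is text: rows parted by semicolons, each of 7 numbers parted by spaces: the shift along the tool's x, y, z scaled (see below), then the turn, a rotation vector about the tool's x, y, z scaled (see below), then the opening, from -1 (shut) to 1 (fully open). In form: dx dy dz wx wy wz jaw; .... A call has 1 to 20 rows; each row shifts and turns the commanded pose from where the row before left it, along the tool's axes as they then stand; what a row does not reach is not made up. The controller multiplies each number of a shift by 0.05 m and each number of a turn by 0.08 rad. A row lasts 1/8 s, in which the tool goes at most 62.5 mm and 10.7 degrees, less where a joint would pass 70% of its speed; a pose out of reach is approached as far as the arm can. A call with a number of a shift or a turn outside -1 to 1 is refused whole. A call with a gripper value outside its range is refused whole. The fingers move at their own pace and stop on an object; FORCE is the grip in N (left out, the last holds). Time passes only in rows, so rows that do not move let the fingers close. It gives the time, the measured TCP pose, the force, the opening and the grip force at its end, in the units of the state.
- env.sense(): the state, without advancing time (a new reading comes with each control period).
- eyes.get_image(name): name is "scene" or "top" or "wrist"; returns the picture (384x512x3 uint8, blue, green, red); there is no depth.
- eyes.calibration(name): a dict with "vfov" (degrees; the focal length in pixels is half the picture's height over the tangent of half this angle, whatever the lens; pixels are square), "cx", "cy" (the principal point, pixels), "k1" (the pictures are not rectified: a ray, as slopes to the right and down, at radius r is drawn at 1 + k1 r^2 times it, then the intrinsics apply), "extrinsics" (4x4, takes a point from world to camera coordinates). Camera axes: x right, y down, z forward; pixel columns grow to the right and rows downward; lengths in m; the calibration is good to about 2 mm. A picture is of the moment at which its call begins: read the wrist's pose just before it. calibration takes no time and is no camera call; for the wrist camera it gives the pose at the moment of the call.
- workorder.sign_off(): hands the job in; it is judged then, once.
The state is a dict: "time": time; "qpos": joint angles; "qvel": joint speeds; "joint_torque": joint torques, N m; "position": TCP position; "ee_rot": TCP orientation; "wrist_force": force on the tool from outside, world axes, zero at the start; "torque": the same for the moment, N m; "grip_width": opening from 0.0 (shut) to 1.0 (fully open); "finger_force": force on a finger pad.
Only numpy, scipy, OpenCV 4.12 (cv2) and the standard library are available. Lean on these libraries where they do the work, as an engineer would, in place of code of your own. Each camera call takes 0.05 s, during which the arm holds its last target. There are 200 camera calls.

## Task

The retaining bar lies upside down, black rubber pad up. Turn it over by way of the parking block: stand it on end in the block's slot, let go, then take it again and lay it across the two notched posts of the mould frame, rubber pad down over the mould, fully down in both notches. Leave the small plaster castings and the blue mixing cup where they are.

Things in the scene. Friction and masses are not known exactly. Their poses are not given: they have to be found in the camera images.
- bar: Light wood bar with a red band near each end, 0.13 kg, 30 mm wide (x), 190 long (y), 22 thick (z). Its +z face carries a centred black rubber pad, 24 wide, 96 long, 10 mm tall. Origin: centre of the plain face behind the pad; +z points to the pad side. It starts lying on the plain face, so +z is up. Both ends are alike.
- bar_mid (a point): Centre of the bar's wood (11 mm from the origin along +z); axes as the bar's.
- frame: Fixed. Plywood base 90 x 210 x 12 mm (x, y, z); two posts 64 wide (x), 22 thick (y) at y = -66 and +66 mm, 110 mm free between them. Each top has a notch along y: floor 82 mm above the table, 34 wide, cheeks 8 tall, then steel lips flaring out up to 98 mm. Between the posts a fixed plaster mould with blue bands, 58 x 84 mm, top at 70 mm. Origin on the table under the centre.
- frame_seat (a point): Point midway between the two notches at the height of their floors (82 mm above the table); axes as the frame's, y runs from post to post. With the bar seated, bar_mid lies 11 mm above it.
- block: Fixed parking block: dark wood 86 x 76 mm (x, y), 50 mm tall, on a plywood foot 110 x 100 x 6 mm. In the middle of its top a slot for one end of the bar, 33 mm (x) by 25 mm (y), 35 mm deep, with a 4 mm chamfer at its mouth. Origin on the table under the slot, z up.
- slot_floor (a point): Centre of the slot's floor, 15 mm above the table; axes as the block's. With the bar standing in the slot, bar_mid lies 95 mm above it.
- rabbit: White plaster rabbit casting, 51 x 52 x 77 mm, loose; origin under its centre.
- owl: White plaster owl casting, 46 x 55 x 60 mm, loose; origin under its centre.
- toad: White plaster toad casting, 76 x 69 x 38 mm, loose; origin under its centre.
- star: Flat white plaster star casting, 52 x 50 x 13 mm, loose; origin under its centre.
- heart: Flat white plaster heart casting, 69 x 66 x 15 mm, loose; origin under its centre.
- mixing_cup: Blue mixing cup, 89 mm across, 62 mm tall, loose; origin under its centre.

How it is judged:
On the way:
1. the bar stands on end in the slot of the parking block, let go (angle between the y axis of bar and the z axis of block, either way round below 0.2 rad and horizontal distance between bar_mid and slot_floor below 0.02 m and z of bar_mid in the frame of slot_floor below 0.1 m and contact force between the fingers and bar below 0.1 N), for 0.2 s.
At the end, for the whole second after the job is handed in: The bar lies at rest across the mould frame, rubber pad down (level within 3.5 degrees), along the line from post to post, its middle within 12 mm of the frame's middle seen from above, and resting on both notch floors (within 3 mm of its seated height) (angle between bar's own z axis and vertical above 3.08 rad and angle between the y axis of bar and the y axis of frame, either way round below 0.08 rad and horizontal distance between bar_mid and frame_seat below 0.012 m and z of bar_mid in the frame of frame_seat between 0.008 and 0.014 m and linear speed of bar below 0.01 m/s); the robot touches nothing.
It fails at once if a plaster casting (rabbit, owl, toad, star or heart) or the blue mixing cup is moved by more than 2 cm (distance of any of rabbit, owl, toad, star, heart, mixing_cup from where it was at the start of the episode above 0.02 m).
It also fails if it takes over 67 s, if anything falls off the work surface, if the arm or the gripper's body presses on something with over 40 N, if the wrist force passes 120 N, or if a joint passes its speed limit or range.

## Working session

There is one attempt and no reset: what is moved stays moved. The work goes in short steps, Python scripts to look and compute and a shell command to move; the robot and the scene stay as the last step left them, time stands still between calls to the robot, and variables do not carry over. Pictures are saved under pics/ and viewed, at most 10 in all, crops included, and the job is handed in when it is done.

```bash
mkdir -p pics; python3 - <<'E'
from station import env, eyes
import cv2
for n in ("scene","top"):
    im=eyes.get_image(n); cv2.imwrite(f"pics/{n}0.png",im)
    c=eyes.calibration(n); print(n,c)
    if n=="top": cv2.imwrite("pics/top0b.png",cv2.resize(im,(800,600),interpolation=cv2.INTER_CUBIC))
print(env.sense())
E
```

```text
scene {'vfov': 45.937094860070914, 'cx': 257.3417164700946, 'cy': 193.6029967157212, 'k1': -0.048295054649297016, 'extrinsics': array([[-0.86185539, -0.50714341, -0.00329195,  0.42518424],
       [-0.23665775,  0.40790761, -0.88181885,  0.24198003],
       [ 0.44855144, -0.75922127, -0.47157679,  0.93370952],
       [ 0.        ,  0.        ,  0.        ,  1.        ]])}
top {'vfov': 57.18637899760799, 'cx': 255.58760406244227, 'cy': 189.52021940906215, 'k1': 0.017996560614796087, 'extrinsics': array([[-0.00141184, -0.99973356,  0.02303935, -0.11695547],
       [-0.98707097, -0.00229948, -0.16026732,  0.55717101],
       [ 0.16027759, -0.02296774, -0.98680473,  1.04861071],
       [ 0.        ,  0.        ,  0.        ,  1.        ]])}
{'time': 0.1, 'qpos': array([-1.25649053e+00,  3.07523837e-01,  1.50752744e+00,  1.37428571e-05,
        1.32838994e+00, -7.34950220e-02]), 'qvel': array([ 1.15543946e-04,  9.15532151e-05, -2.60658431e-03, -3.07097984e-04,
        3.97215983e-04,  2.05286669e-03]), 'joint_torque': array([ 1.81465268e-03, -4.58521521e+01, -2.52608675e+01, -7.68839840e-06,
        5.54725353e-03,  3.75123182e-05]), 'position': array([ 0.21723304, -0.53172483,  0.23046423]), 'ee_rot': array([-3.13975006e+00, -1.49036806e-04,  3.87797372e-01]), 'wrist_force': array([-0.08733052, -0.17868768,  0.37077724]), 'torque': array([ 0.02656007, -0.00126442, -0.03012129]), 'finger_force': 0.0, 'grip_width': 1.0001765907867088}
```

View pics/top0b.png

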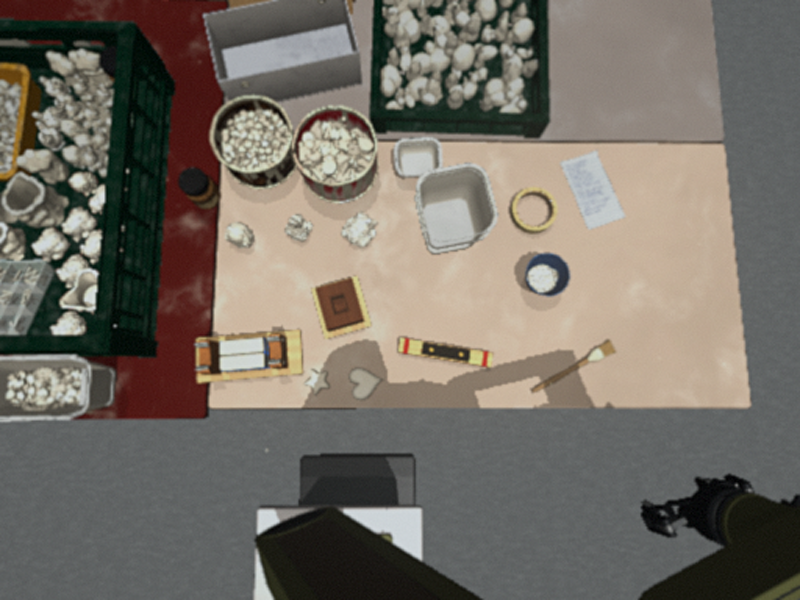

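View pics/scene0.png

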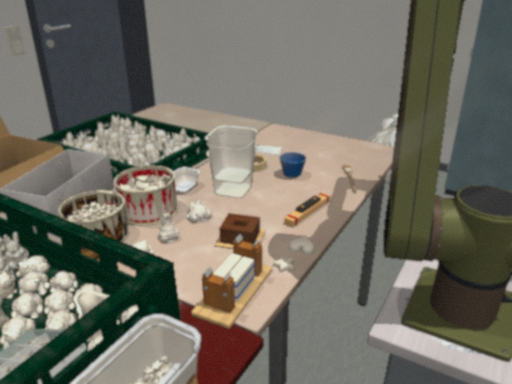

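Top view: the bar lies near (445,351) of the enlarged picture, the block at (341,305), the frame at (248,355), and the cup, castings and heart (365,382) are clear of the bar. Next I'll measure in enlarged crops.

```bash
cat > h.py <<'E'
import numpy as np, cv2
from station import env, eyes
def ray(c,u,v):
    f=192/np.tan(np.radians(c['vfov']/2)); d=np.array([(u-c['cx'])/f,(v-c['cy'])/f]); s=d.copy()
    for _ in range(20): s=d/(1+c['k1']*(s@s))
    E=c['extrinsics']; R=E[:3,:3]; return -R.T@E[:3,3], R.T@np.array([s[0],s[1],1])
def onz(c,u,v,z):
    o,d=ray(c,u,v); return o+d*(z-o[2])/d[2]
def proj(c,P):
    f=192/np.tan(np.radians(c['vfov']/2)); E=c['extrinsics']; p=E[:3,:3]@np.asarray(P,float)+E[:3,3]; s=p[:2]/p[2]
    return s*(1+c['k1']*(s@s))*f+[c['cx'],c['cy']]
E
python3 - <<'E'
import cv2
a=cv2.imread('pics/top0.png')
cv2.imwrite('pics/crop1.png',cv2.resize(a[170:250,120:240],(792,528),interpolation=cv2.INTER_CUBIC)) # s=6.6
cv2.imwrite('pics/crop2.png',cv2.resize(a[205:255,245:325],(800,500),interpolation=cv2.INTER_CUBIC)) # s=10
E
```

```text
(no output)
```

View pics/crop1.png

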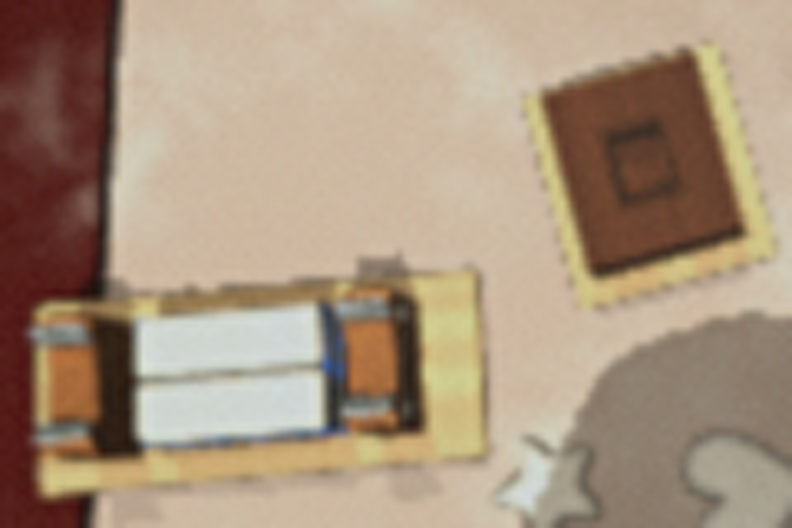

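View pics/crop2.png

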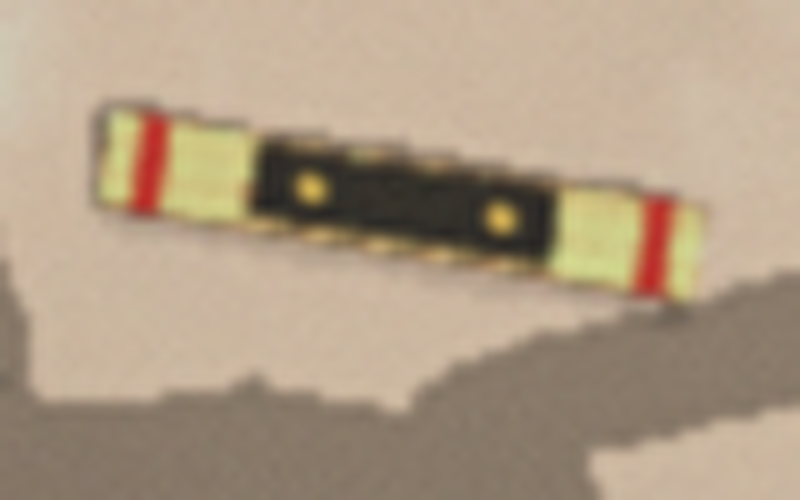

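In the block/frame crop, the block's top corners are at about (543,95), (692,50), (745,235) and (593,275), with the slot at (643,165). The frame's notch centres are at about (73,383) and (370,357). In the other crop, the bar's top corners are (108,108), (708,203), (692,300) and (98,207).

```bash
python3 - <<'E'
from h import *
np.set_printoptions(precision=4,suppress=True)
c=eyes.calibration('top')
def P(pts,s,x0,y0,z): return np.array([onz(c,(x+.5)/s-.5+x0,(y+.5)/s-.5+y0,z) for x,y in pts])
b=P([(108,108),(708,203),(692,300),(98,207)],10,245,205,.022)
m=b.mean(0); d=(b[0]+b[3]-b[1]-b[2])/2; print('bar',m,np.linalg.norm(d),'yaw of axis',np.arctan2(d[1],d[0]))
k=P([(543,95),(692,50),(745,235),(593,275)],6.6,120,170,.05); print('blk',k.mean(0)); 
ft=P([(527,95),(712,43),(772,255),(588,308)],6.6,120,170,.006)
for q in (k,ft):
    dy=(q[0]+q[3]-q[1]-q[2])/2; dx=(q[0]+q[1]-q[2]-q[3])/2; print(q.mean(0),np.linalg.norm(dx),np.linalg.norm(dy),'x dir',np.arctan2(dx[1],dx[0]),'y dir',np.arctan2(dy[1],dy[0]))
print('slot',P([(643,165)],6.6,120,170,.05))
n=P([(73,383),(370,357)],6.6,120,170,.082); l=P([(62,333),(62,433),(367,308),(367,408)],6.6,120,170,.098)
for z,t in ((.082,n),): print(t, t.mean(0), np.arctan2(*(t[0]-t[1])[[1,0]]),np.linalg.norm(t[0]-t[1]))
t=np.array([l[:2].mean(0),l[2:].mean(0)]);print('lips',t,t.mean(0),np.arctan2(*(t[0]-t[1])[[1,0]]),np.linalg.norm(t[0]-t[1]))
q=P([(38,310),(475,268),(487,455),(42,495)],6.6,120,170,.012); dy=(q[0]+q[3]-q[1]-q[2])/2; print('base',q.mean(0),np.linalg.norm(dy),np.arctan2(dy[1],dy[0]))
E
```

```text
bar [ 0.4489 -0.2083  0.022 ] 0.18916372191141198 yaw of axis 1.4153804676307864
blk [0.5414 0.0022 0.05  ]
[0.5414 0.0022 0.05  ] 0.08976481200900105 0.0726322304515102 x dir 0.2865343534949143 y dir 1.8528345569662716
[0.5424 0.0028 0.006 ] 0.10869151384121262 0.09267628425680623 x dir 0.28869339432271635 y dir 1.8542411260123073
slot [[0.5406 0.0024 0.05  ]]
[[0.4378 0.2496 0.082 ]
 [0.4492 0.1194 0.082 ]] [0.4435 0.1845 0.082 ] 1.6578331891855282 0.13066496554673565
lips [[0.437  0.2491 0.098 ]
 [0.4478 0.1175 0.098 ]] [0.4424 0.1833 0.098 ] 1.6522225150018723 0.13206102699040187
base [0.4422 0.1842 0.012 ] 0.20717980609622808 1.663062902395846
```

```bash
cat > p.py <<'E'
from h import *
from scipy.spatial.transform import Rotation as Ro
np.set_printoptions(precision=3,suppress=True)
def tool(yaw,tilt):
    """tool y at yaw (world), tool z down, then turned by tilt about tool y (+: points to tool +x, the left)"""
    return Ro.from_euler('xyz',[np.pi,0,yaw+np.pi/2])*Ro.from_rotvec([0,tilt,0])
def now():
    s=env.sense(); return np.array(s['position']),Ro.from_euler('xyz',s['ee_rot'])
def plan(wps,start=None):
    p,R=start or now()
    for q,T in wps:
        q=np.array(q,float); sh=R.inv().apply(q-p)/.05; rv=(R.inv()*T).as_rotvec()/.08
        print('shift units',sh,'turn units (after shift)',rv); p,R=q,T
E
python3 - <<'E'
from p import *
s=env.sense(); print(s['qpos'])
A=tool(-.155,-.436)
plan([([.4518,-.1905,.2],now()[1]),([.4518,-.1905,.2],A),([.4518,-.1905,.006],A)])
E
```

```text
[-1.256  0.308  1.508  0.     1.328 -0.073]
shift units [ 6.924 -4.543  0.619] turn units (after shift) [0. 0. 0.]
shift units [0. 0. 0.] turn units (after shift) [ -2.819  -4.972 -12.635]
shift units [ 1.639 -0.     3.517] turn units (after shift) [0. 0. 0.]
```

```bash
python3 -m pendant '.69 -.45 .06 0 0 0 1;.69 -.45 .06 0 0 0 1;.69 -.45 .06 0 0 0 1;.69 -.45 .06 0 0 0 1;.69 -.45 .06 0 0 0 1;.69 -.45 .06 0 0 0 1;.69 -.45 .06 0 0 0 1;.69 -.45 .06 0 0 0 1;.69 -.45 .06 0 0 0 1;.69 -.45 .06 0 0 0 1' && python3 -m pendant '0 0 0 -.2 -.36 -.9 1;0 0 0 -.2 -.36 -.9 1;0 0 0 -.2 -.36 -.9 1;0 0 0 -.2 -.36 -.9 1;0 0 0 -.2 -.36 -.9 1;0 0 0 -.2 -.36 -.9 1;0 0 0 -.2 -.36 -.9 1;0 0 0 -.2 -.36 -.9 1;0 0 0 -.2 -.36 -.9 1;0 0 0 -.2 -.36 -.9 1;0 0 0 -.2 -.36 -.9 1;0 0 0 -.2 -.36 -.9 1;0 0 0 -.2 -.36 -.9 1;0 0 0 -.2 -.36 -.9 1;0 0 0 0 0 0 1;0 0 0 0 0 0 1'
python3 - <<'E'
from p import *
print(env.sense()['qpos'],now()[0]); A=tool(-.155,-.436)
plan([([.4518,-.1905,.1],A),([.4518,-.1905,.006],A)])
im=eyes.get_image('wrist'); cv2.imwrite('pics/w1.png',im)
c=eyes.calibration('wrist')
for P in ([.449,-.208,.032],[.449+.095*.155,-.208+.095*.988,.022],[.449-.095*.155,-.208-.095*.988,.022]): print(proj(c,P))
E
```

```text
time: 1.35
position: [0.4521, -0.1922, 0.2009]
ee_rot: [-3.141, 0.0, 0.388]
wrist_force: [-0.1, 0.1, 0.5]
grip_width: 1.005
finger_force: 0.0
time: 3.35
position: [0.4518, -0.1935, 0.2014]
ee_rot: [-3.139, 0.442, 1.414]
wrist_force: [-0.4, 0.0, 0.3]
grip_width: 1.0
finger_force: 0.0
[-0.166  0.239  1.794 -0.486  1.155  0.202] [ 0.452 -0.194  0.201]
shift units [ 0.921 -0.006  1.808] turn units (after shift) [-0.04   0.07  -0.025]
shift units [ 0.794 -0.     1.704] turn units (after shift) [0. 0. 0.]
[257.026 119.917]
[256.826   1.519]
[257.158 190.546]
```

View pics/w1.png

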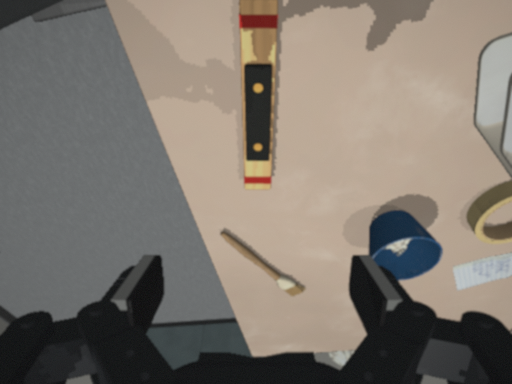

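The wrist view agrees with the fix: the bar's near end is at (258,188) and the predicted point was (257,190). Its axis is upright in the picture. I'll descend and grip.

```bash
python3 -m pendant '.43 0 .88 0 0 0 .4;.43 0 .88 0 0 0 .2;.43 0 .88 0 0 0 .2;.22 0 .44 0 0 0 .2;.2 0 .42 0 0 0 .2;0 0 0 0 0 0 .2;0 0 0 0 0 0 .2' && python3 - <<'E'
from p import *
s=env.sense();print(s['qpos'],s['wrist_force'],s['grip_width']); A=tool(-.155,-.436)
plan([([.4518,-.1905,.006],A)])
E
```

```text
time: 4.28
position: [0.4522, -0.1914, 0.0071]
ee_rot: [-3.14, 0.442, 1.413]
wrist_force: [-1.0, -0.1, 0.8]
grip_width: 0.606
finger_force: 0.0
[-0.161  0.537  2.001 -0.695  0.732  0.552] [-0.967 -0.105  0.792] 0.6055259734885373
shift units [ 0.024 -0.011  0.013] turn units (after shift) [-0.037  0.072 -0.033]
```

```bash
python3 -m pendant '0 0 0 0 0 0 -1;0 0 0 0 0 0 -1;0 0 0 0 0 0 -1;0 0 0 0 0 0 -1;0 0 0 0 0 0 -1;0 0 0 0 0 0 -1' 60 && python3 -m pendant '-.21 0 -.45 0 0 0 -1;-.21 0 -.45 0 0 0 -1;-.42 0 -.9 0 0 0 -1;-.42 0 -.9 0 0 0 -1;-.42 0 -.9 0 0 0 -1;-.42 0 -.9 0 0 0 -1;0 0 0 0 0 0 -1;0 0 0 0 0 0 -1' && python3 - <<'E'
from p import *
s=env.sense();print(s['qpos'],s['wrist_force'],s['grip_width'])
yb=.285; T=tool(yb,1.135)
p,R=now(); M=tool(-.155,0)
B=[.541,.0025]
plan([(p,T),([.53,-.06,.26],T)])
E
```

```text
time: 5.03
position: [0.4526, -0.1912, 0.0079]
ee_rot: [3.141, 0.442, 1.413]
wrist_force: [0.8, 1.9, 6.4]
grip_width: 0.339
finger_force: 60.4
time: 6.02
position: [0.4514, -0.1894, 0.2543]
ee_rot: [-3.138, 0.441, 1.414]
wrist_force: [1.0, 0.1, -3.1]
grip_width: 0.333
finger_force: 59.8
[-0.158  0.183  1.717 -0.462  1.278  0.144] [ 1.026  0.09  -3.084] 0.33252632243276553
shift units [0. 0. 0.] turn units (after shift) [ 2.053 19.334 -5.801]
shift units [0.966 2.236 1.803] turn units (after shift) [0. 0. 0.]
```

```bash
python3 -m pendant '0 0 0 .1 .97 -.29 -1;0 0 0 .1 .97 -.29 -1;0 0 0 .1 .97 -.29 -1;0 0 0 .1 .97 -.29 -1;0 0 0 .1 .97 -.29 -1;0 0 0 .1 .97 -.29 -1;0 0 0 .1 .97 -.29 -1;0 0 0 .1 .97 -.29 -1;0 0 0 .1 .97 -.29 -1;0 0 0 .1 .97 -.29 -1;0 0 0 .1 .97 -.29 -1;0 0 0 .1 .97 -.29 -1;0 0 0 .1 .97 -.29 -1;0 0 0 .1 .97 -.29 -1;0 0 0 .1 .97 -.29 -1;0 0 0 .1 .97 -.29 -1;0 0 0 .1 .97 -.29 -1;0 0 0 .1 .97 -.29 -1;0 0 0 .1 .97 -.29 -1;0 0 0 .1 .97 -.29 -1' && python3 - <<'E'
from p import *
s=env.sense();print(s['qpos'],s['wrist_force'],s['grip_width'])
T=tool(.285,1.135)
plan([([.53,-.06,.24],T)])
E
```

```text
time: 8.52
position: [0.4519, -0.1897, 0.2526]
ee_rot: [3.136, -1.143, 1.859]
wrist_force: [-0.3, -0.4, -3.2]
grip_width: 0.336
finger_force: 59.8
[-0.812  0.706  1.309  0.525  2.155 -1.053] [-0.282 -0.39  -3.189] 0.3363805641449793
shift units [0.617 2.224 1.976] turn units (after shift) [ 0.031 -0.104  0.017]
```

```bash
python3 -m pendant '.1 .37 .33 0 0 0 -1;.1 .37 .33 0 0 0 -1;.1 .37 .33 0 0 0 -1;.1 .37 .33 0 0 0 -1;.1 .37 .33 0 0 0 -1;.1 .37 .33 0 -.1 0 -1;0 0 0 0 0 0 -1' && python3 - <<'E'
from p import *
s=env.sense();print(s['qpos'],s['wrist_force'],s['grip_width'])
T=tool(.285,1.135)
plan([([.5402,.0054,.195],T)])
E
```

```text
time: 9.4
position: [0.5309, -0.0582, 0.2413]
ee_rot: [3.129, -1.13, 1.868]
wrist_force: [0.3, 0.0, -1.5]
grip_width: 0.332
finger_force: 59.8
[-0.605  0.692  1.363  0.681  2.007 -0.913] [ 0.274  0.022 -1.528] 0.33237554077894593
shift units [-0.341  0.533  1.452] turn units (after shift) [0.011 0.066 0.068]
```

```bash
python3 -m pendant '-.09 .13 .36 0 0 0 -1;-.09 .13 .36 0 0 0 -1;-.08 .13 .36 0 0 0 -1;-.08 .13 .36 0 .07 .07 -1;0 0 0 0 0 0 -1;0 0 0 0 0 0 -1' && python3 - <<'E'
from p import *
s=env.sense();print(s['qpos'],s['wrist_force'],s['grip_width'])
T=tool(.285,1.135)
plan([([.5402,.0054,.195],T)])
a=eyes.get_image('top');b=eyes.get_image('scene')
c=eyes.calibration('scene'); print(proj(c,[.541,.0025,.05]),proj(c,[.541,.0025,.083]),proj(c,[.541,.0025,.273]))
r=lambda i,x,y:cv2.resize(i[y:y+75,x:x+50],(400,600),interpolation=cv2.INTER_CUBIC)
u,v=proj(c,[.541,.0025,.09]).astype(int); u2,v2=proj(eyes.calibration('top'),[.541,.0025,.1]).astype(int); print(u,v,u2,v2,proj(eyes.calibration('top'),[.541,.0025,.273]))
cv2.imwrite('pics/ins.png',np.hstack([r(b,u-25,v-50),r(a,u2-25,v2-37)]))
E
```

```text
time: 10.15
position: [0.5394, 0.0024, 0.1951]
ee_rot: [-3.141, -1.136, 1.852]
wrist_force: [-0.6, -0.2, -1.7]
grip_width: 0.338
finger_force: 59.8
[-0.529  0.722  1.452  0.715  1.878 -0.932] [-0.573 -0.204 -1.659] 0.3378408591493683
shift units [0.02  0.031 0.049] turn units (after shift) [ 0.036 -0.009 -0.019]
[240.612 221.495] [240.338 210.27 ] [238.622 139.162]
240 207 215 191 [209.224 181.14 ]
```

View pics/ins.png

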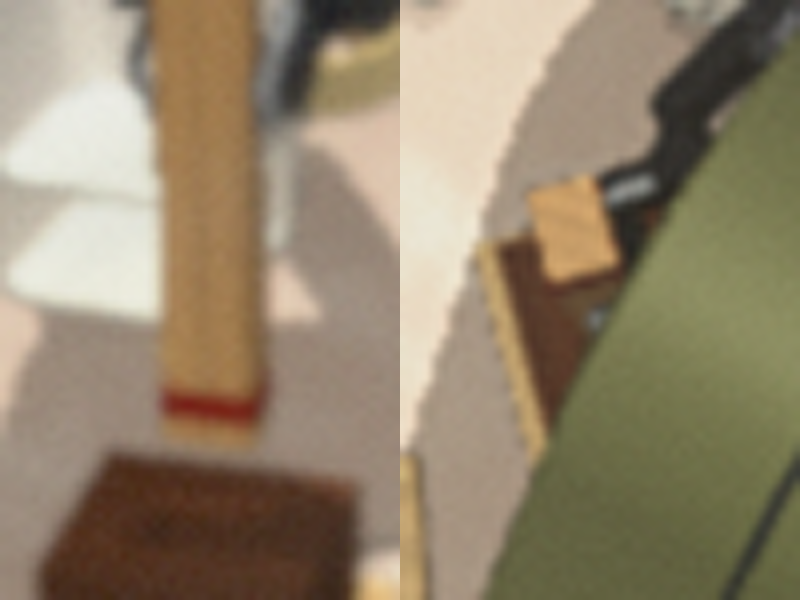

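```bash
python3 - <<'E'
from p import *
ct=eyes.calibration('top');cs=eyes.calibration('scene')
q=lambda X,Y,x0,y0:((X+.5)/8-.5+x0,(Y+.5)/8-.5+y0)
n=[q(x-400,y,190,154) for x,y in [(530,195),(598,175),(620,272),(548,285)]]
w=np.array([onz(ct,*k,.273) for k in n]); print('top end',w.mean(0),w)
yb=np.array([-.281,.96,0]);S=np.array([.541,.0025,.083])
print(proj(cs,S+.011*yb),'seen',q(210,443,215,157), proj(cs,S+.011*yb+[.01,0,0])-proj(cs,S+.011*yb),proj(cs,S+.011*yb+.01*yb)-proj(cs,S+.011*yb))
for e in (-1,1): print(proj(cs,S+.011*yb+e*.015*np.array([.96,.281,0])))
print('seen L/R',q(163,437,215,157),q(258,447,215,157))
print(now()[1].apply([0,1,0]))
E
```

```text
top end [ 0.538 -0.003  0.273] [[ 0.549  0.011  0.273]
 [ 0.555 -0.01   0.273]
 [ 0.525 -0.017  0.273]
 [ 0.521  0.005  0.273]]
[239.114 212.436] seen (240.8125, 211.9375) [-3.381 -1.023] [-1.131  2.   ]
[244.93  213.173]
[233.332 211.704]
seen L/R (234.9375, 211.1875) (246.8125, 212.4375)
[0.961 0.277 0.001]
```

The bar hangs upright but sits about (-2.6, -4.7) mm from the slot centre, in both the scene and top crops. I'll correct that, then lower it.

```bash
python3 - <<'E'
from p import *
T=tool(.285,1.135)
plan([([.542,.0071,.195],T),([.542,.0071,.15],T),([.542,.0071,.127],T)])
E
```

```text
shift units [0.03  0.074 0.083] turn units (after shift) [ 0.05   0.002 -0.015]
shift units [-0.816 -0.     0.38 ] turn units (after shift) [0. 0. 0.]
shift units [-0.417 -0.     0.194] turn units (after shift) [0. 0. 0.]
```

```bash
python3 -m pendant '.03 .07 .08 .05 0 0 -1;0 0 0 0 0 0 -1;-.2 0 .09 0 0 0 -1;-.2 0 .1 0 0 0 -1;-.1 0 .05 0 0 0 -1;0 0 0 0 0 0 -1' && python3 - <<'E'
from p import *
T=tool(.285,1.135)
plan([([.542,.0071,.15],T),([.542,.0071,.127],T)])
E
```

```text
time: 11.0
position: [0.5411, 0.0079, 0.1664]
ee_rot: [-3.134, -1.137, 1.849]
wrist_force: [0.3, -0.1, -0.8]
grip_width: 0.333
finger_force: 59.8
shift units [-0.306  0.013  0.119] turn units (after shift) [-0.015 -0.023 -0.036]
shift units [-0.417 -0.     0.194] turn units (after shift) [0. 0. 0.]
```

```bash
python3 -m pendant '-.1 .01 .04 0 0 -.03 -1;-.1 0 .04 0 0 0 -1;-.1 0 .04 0 0 0 -1;0 0 0 0 0 0 -1' && python3 -m pendant '-.1 0 .04 0 0 0 -1;-.1 0 .05 0 0 0 -1;-.1 0 .04 0 0 0 -1;0 0 0 0 0 0 -1'
```

```text
time: 11.5
position: [0.5419, 0.0072, 0.1505]
ee_rot: [-3.141, -1.136, 1.856]
wrist_force: [-0.5, -0.5, -1.9]
grip_width: 0.335
finger_force: 59.9
time: 12.0
position: [0.5421, 0.0068, 0.1341]
ee_rot: [-3.141, -1.136, 1.856]
wrist_force: [-0.1, 0.3, -1.1]
grip_width: 0.334
finger_force: 59.9
```

It is inside the slot with no contact force. I'll lower the last few millimetres.

```bash
python3 -m pendant '-.06 0 .03 0 0 0 -1;-.05 0 .02 0 0 0 -1;0 0 0 0 0 0 -1' && python3 -m pendant '-.03 0 .015 0 0 0 -1;0 0 0 0 0 0 -1'
```

```text
time: 12.38
position: [0.5422, 0.0067, 0.1284]
ee_rot: [3.141, -1.136, 1.857]
wrist_force: [-0.2, -0.4, -0.8]
grip_width: 0.334
finger_force: 59.9
time: 12.62
position: [0.5423, 0.0069, 0.1277]
ee_rot: [3.139, -1.137, 1.859]
wrist_force: [0.1, -0.2, 2.4]
grip_width: 0.339
finger_force: 60.1
```

```bash
python3 -m pendant '0 0 0 0 0 0 0;0 0 0 0 0 0 .5;0 0 0 0 0 0 1;0 0 0 0 0 0 1;0 0 0 0 0 0 1;0 0 -.3 0 0 0 1;0 0 -.6 0 0 0 1;0 0 -.9 0 0 0 1;0 0 -.9 0 0 0 1;0 0 0 0 0 0 1' && python3 - <<'E'
from p import *
print(env.sense()['qpos'])
p,R=now(); yb=np.array([-.281,.96,0]); m=np.array([.5415,.0028,0])
T0=tool(.285,0);T2=tool(.285,-.96)
d=T2.apply([0,0,1]); g=m-.0106*yb+[0,0,.107]
up=p+[0,0,.14]
plan([(up,R),(up,T0),(g-d*.17+[0,0,.12],T0),(g-d*.17+[0,0,.12],T2),(g-d*.12,T2),(g,T2)])
E
```

```text
time: 13.88
position: [0.5784, -0.1148, 0.1848]
ee_rot: [3.132, -1.131, 1.862]
wrist_force: [0.3, 0.4, -0.6]
grip_width: 1.0
finger_force: 0.0
[-0.63   0.831  1.207  0.668  2.034 -0.917]
shift units [ 2.533  0.011 -1.193] turn units (after shift) [0. 0. 0.]
shift units [0. 0. 0.] turn units (after shift) [  0.06  -14.134   0.004]
shift units [ 5.038 -0.047  0.006] turn units (after shift) [0. 0. 0.]
shift units [0. 0. 0.] turn units (after shift) [  0. -12.  -0.]
shift units [ 1.966 -0.     2.376] turn units (after shift) [0. 0. 0.]
shift units [0.  0.  2.4] turn units (after shift) [0. 0. 0.]
```

```bash
python3 -m pendant '.84 0 -.4 0 0 0 1;.84 0 -.4 0 0 0 1;.84 0 -.4 0 0 0 1;0 0 0 0 -.94 0 1;0 0 0 0 -.94 0 1;0 0 0 0 -.94 0 1;0 0 0 0 -.94 0 1;0 0 0 0 -.94 0 1;0 0 0 0 -.94 0 1;0 0 0 0 -.94 0 1;0 0 0 0 -.94 0 1;0 0 0 0 -.94 0 1;0 0 0 0 -.94 0 1;0 0 0 0 -.94 0 1;0 0 0 0 -.94 0 1;0 0 0 0 -.94 0 1;0 0 0 0 -.94 0 1;0 0 0 0 0 0 1;0 0 0 0 0 0 1' && python3 -m pendant '.84 0 0 0 0 0 1;.84 0 0 0 0 0 1;.84 0 0 0 0 0 1;.84 0 0 0 0 0 1;.84 0 0 0 0 0 1;.84 0 0 0 0 0 1;0 0 0 0 -1 0 1;0 0 0 0 -1 0 1;0 0 0 0 -1 0 1;0 0 0 0 -1 0 1;0 0 0 0 -1 0 1;0 0 0 0 -1 0 1;0 0 0 0 -1 0 1;0 0 0 0 -1 0 1;0 0 0 0 -1 0 1;0 0 0 0 -1 0 1;0 0 0 0 -1 0 1;0 0 0 0 -1 0 1;0 0 0 0 0 0 1;0 0 0 0 0 0 1' && python3 - <<'E'
from p import *
print(env.sense()['qpos'])
p,R=now(); yb=np.array([-.281,.96,0]); m=np.array([.5415,.0028,0])
T2=tool(.285,-.96)
d=T2.apply([0,0,1]); g=m-.0106*yb+[0,0,.107]
plan([(g-d*.12,T2),(g,T2)])
a=eyes.get_image('wrist'); c=eyes.calibration('wrist')
for P in (m+[0,0,.205],m+[0,0,.11],m+[0,0,.05]): print(proj(c,P))
cv2.imwrite('pics/w2.png',a)
E
```

```text
time: 16.25
position: [0.5767, -0.1118, 0.3231]
ee_rot: [-3.141, -0.084, 1.857]
wrist_force: [0.3, -0.2, -0.5]
grip_width: 0.997
finger_force: 0.0
time: 18.75
position: [0.5065, 0.1287, 0.344]
ee_rot: [-3.141, 0.876, 1.856]
wrist_force: [-0.3, 1.1, -0.4]
grip_width: 0.995
finger_force: 0.0
[ 0.684  0.339  1.513 -0.792  1.681  0.472]
shift units [ 2.034 -0.037  2.814] turn units (after shift) [-0.002 -1.05   0.001]
shift units [0.  0.  2.4] turn units (after shift) [0. 0. 0.]
[254.529 152.646]
[254.666  82.353]
[254.742  45.352]
```

View pics/w2.png

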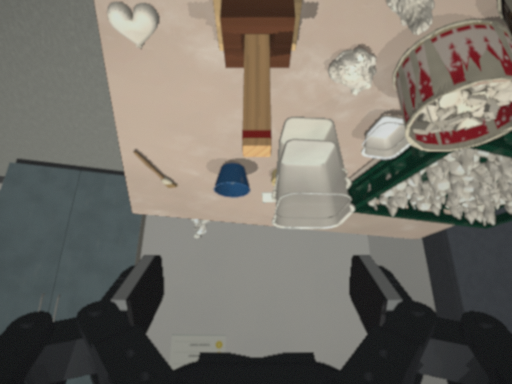

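The bar stands upright and free in the slot. Its top end is at (257,150), close to the predicted (254.5,152.6). I'll regrasp it from the plain side.

```bash
python3 -m pendant '.5 0 .7 0 -.5 0 1;.5 0 .7 0 -.5 0 1;.5 0 .72 0 -.05 0 1;.53 0 .7 0 0 0 1;0 0 0 0 0 0 1;0 0 0 0 0 0 1' && python3 - <<'E'
from p import *
print(env.sense()['qpos'])
p,R=now(); yb=np.array([-.281,.96,0]); m=np.array([.5415,.0028,0])
T2=tool(.285,-.96)
d=T2.apply([0,0,1]); g=m-.0106*yb+[0,0,.107]
plan([(g,T2)])
E
```

```text
time: 19.55
position: [0.5219, 0.0792, 0.1801]
ee_rot: [3.137, 0.961, 1.852]
wrist_force: [0.1, 0.9, 0.1]
grip_width: 1.002
finger_force: 0.0
[ 0.632  0.533  1.755 -0.899  1.402  0.771]
shift units [ 0.175 -0.057  2.304] turn units (after shift) [ 0.021  0.013 -0.026]
```

```bash
python3 -m pendant '.06 -.02 .75 0 0 0 1;.06 -.02 .75 0 0 0 .6;.05 -.02 .5 0 0 0 .4;0 0 .3 0 0 0 .2;0 0 0 0 0 0 .2;0 0 0 0 0 0 .2' && python3 - <<'E'
from p import *
print(env.sense()['qpos'])
p,R=now(); yb=np.array([-.281,.96,0]); m=np.array([.5415,.0028,0])
T2=tool(.285,-.96)
d=T2.apply([0,0,1]); g=m-.0106*yb+[0,0,.107]
plan([(g,T2)])
E
```

```text
time: 20.3
position: [0.5442, -0.0068, 0.1068]
ee_rot: [3.137, 0.961, 1.853]
wrist_force: [0.1, -0.4, 0.3]
grip_width: 0.597
finger_force: 0.0
[ 0.479  0.62   1.88  -1.045  1.196  0.891]
shift units [-0.011  0.003  0.008] turn units (after shift) [ 0.034  0.012 -0.018]
```

```bash
python3 -m pendant '0 0 0 0 0 0 -1;0 0 0 0 0 0 -1;0 0 0 0 0 0 -1;0 0 0 0 0 0 -1;0 0 0 0 0 0 -1;0 0 0 0 0 0 -1' 60 && python3 -m pendant '-.12 0 -.09 0 0 0 -1;-.16 0 -.12 0 0 0 -1;-.25 0 -.17 0 0 0 -1;-.25 0 -.17 0 0 0 -1;-.4 0 -.28 0 0 0 -1;-.66 0 -.46 0 0 0 -1;-.66 0 -.46 0 0 0 -1;0 0 0 0 0 0 -1' && python3 - <<'E'
from p import *
s=env.sense();print(s['qpos'],s['wrist_force'])
p,R=now()
T3=tool(.087,.61)
print(T3.apply(np.eye(3)))
plan([(p,T3),([.45,.13,.24],T3)])
E
```

```text
time: 21.05
position: [0.5445, -0.0069, 0.1064]
ee_rot: [3.137, 0.961, 1.854]
wrist_force: [0.8, 4.5, 6.3]
grip_width: 0.34
finger_force: 61.0
time: 22.05
position: [0.5423, -0.0082, 0.2617]
ee_rot: [3.134, 0.961, 1.848]
wrist_force: [0.2, 0.7, -1.9]
grip_width: 0.34
finger_force: 60.2
[ 0.478  0.387  1.754 -0.958  1.392  0.579] [ 0.211  0.738 -1.893]
[[-0.071  0.817  0.573]
 [ 0.996  0.087  0.   ]
 [-0.05   0.571 -0.82 ]]
shift units [0. 0. 0.] turn units (after shift) [ 0.533 19.566  2.675]
shift units [ 2.139 -1.599  2.025] turn units (after shift) [0. 0. 0.]
```

```bash
python3 -m pendant '0 0 0 .03 .98 .13 -1;0 0 0 .03 .98 .13 -1;0 0 0 .03 .98 .13 -1;0 0 0 .03 .98 .13 -1;0 0 0 .03 .98 .13 -1;0 0 0 .03 .98 .13 -1;0 0 0 .03 .98 .13 -1;0 0 0 .03 .98 .13 -1;0 0 0 .03 .98 .13 -1;0 0 0 .03 .98 .13 -1;0 0 0 .03 .98 .13 -1;0 0 0 .03 .98 .13 -1;0 0 0 .03 .98 .13 -1;0 0 0 .03 .98 .13 -1;0 0 0 .03 .98 .13 -1;0 0 0 .03 .98 .13 -1;0 0 0 .03 .98 .13 -1;0 0 0 .03 .98 .13 -1;0 0 0 .03 .98 .13 -1;0 0 0 .03 .98 .13 -1' && python3 - <<'E'
from p import *
s=env.sense();print(s['qpos'],s['wrist_force'])
p,R=now()
T3=tool(.087,.61)
# bar mid in tool frame from the regrasp: TCP (.5445,-.0069,.1064), bar mid (.5415,.0028,.110)
o=Ro.from_euler('xyz',[3.137,.961,1.854]).inv().apply(np.array([.5415,.0028,.110])-[.5445,-.0069,.1064]); o[1]=0; print('off',o)
m=np.array([.4428,.184,.093])
t=m-T3.apply(o); print('seat tcp',t)
plan([(t+[0,0,.09],T3),(t+[0,0,.03],T3),(t,T3)])
E
```

```text
time: 24.55
position: [0.541, -0.0068, 0.2574]
ee_rot: [-3.124, -0.616, 1.655]
wrist_force: [-0.7, -0.3, -1.6]
grip_width: 0.34
finger_force: 60.0
[-0.441  0.384  1.498  0.514  1.612 -0.602] [-0.735 -0.252 -1.65 ]
off [ 0.003  0.    -0.01 ]
seat tcp [0.442 0.188 0.083]
shift units [ 2.319 -1.571  3.744] turn units (after shift) [-0.201 -0.081 -0.027]
shift units [-0.687 -0.     0.984] turn units (after shift) [0. 0. 0.]
shift units [-0.344 -0.     0.492] turn units (after shift) [0. 0. 0.]
```

```bash
python3 -m pendant '.29 -.2 .47 -.2 -.08 0 -1;.29 -.2 .47 0 0 0 -1;.29 -.2 .47 0 0 0 -1;.29 -.2 .47 0 0 0 -1;.29 -.2 .47 0 0 0 -1;.29 -.2 .47 0 0 0 -1;.29 -.2 .47 0 0 0 -1;.29 -.2 .47 0 0 0 -1;0 0 0 0 0 0 -1;0 0 0 0 0 0 -1' && python3 - <<'E'
from p import *
s=env.sense();print(s['qpos'],s['wrist_force'])
T3=tool(.087,.61); t=np.array([.442,.188,.083])
plan([(t+[0,0,.09],T3),(t+[0,0,.03],T3),(t,T3)])
a=eyes.get_image('top');b=eyes.get_image('scene')
cv2.imwrite('pics/pl.png',np.vstack([cv2.resize(a[180:255,110:210],(400,300),interpolation=cv2.INTER_CUBIC),cv2.resize(b[200:335,150:330],(400,300),interpolation=cv2.INTER_CUBIC)]))
cv2.imwrite('pics/plb.png',b);cv2.imwrite('pics/pla.png',a)
E
```

```text
time: 25.8
position: [0.4458, 0.1871, 0.1694]
ee_rot: [3.139, -0.605, 1.658]
wrist_force: [0.8, 0.3, -1.5]
grip_width: 0.338
finger_force: 60.0
[-0.141  0.3    1.906  0.645  1.174 -0.557] [ 0.806  0.255 -1.494]
shift units [ 0.061 -0.074 -0.046] turn units (after shift) [ 0.035  0.063 -0.001]
shift units [-0.687 -0.     0.984] turn units (after shift) [0. 0. 0.]
shift units [-0.344 -0.     0.492] turn units (after shift) [0. 0. 0.]
```

View pics/pl.png

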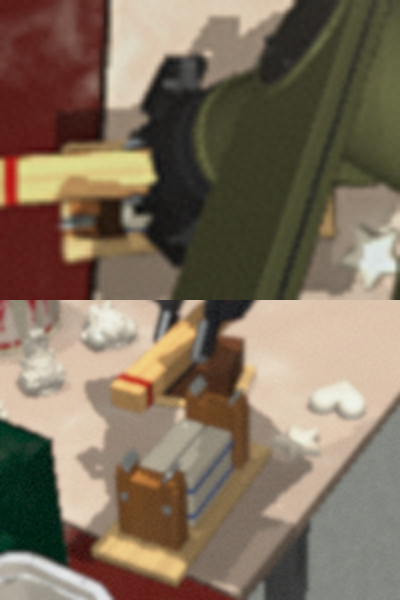

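```bash
python3 - <<'E'
from p import *
a=cv2.imread('pics/pla.png'); s=8
cv2.imwrite('pics/pl2.png',np.hstack([cv2.resize(a[205:245,90:140],(400,320),interpolation=cv2.INTER_CUBIC), cv2.resize(cv2.imread('pics/plb.png')[215:255,185:235],(400,320),interpolation=cv2.INTER_CUBIC)]))
c=eyes.calibration('top');cs=eyes.calibration('scene')
# predicted far end corners of the top face for the current TCP
p,R=now(); o=np.array([.003,0,-.010]); mid=p+R.apply(o); bx=R.apply([0,1,0]); up=np.array([0,0,1]); by=np.cross(up,bx)
for e in (-1,1):
  P=mid+.095*by+e*.015*bx
  print(e,'top px in crop',(proj(c,P+.011*up)-[90,205]+.5)*8-.5,'scene top/bottom',(proj(cs,P+.011*up)-[185,215]+.5)*8-.5,(proj(cs,P-.011*up)-[185,215]+.5)*8-.5)
print(mid)
P=mid+.095*by+.011*up
print('px/mm*8 top',(proj(c,P+.01*bx)-proj(c,P))*.8,'scene x,y,z',[(proj(cs,P+.01*v)-proj(cs,P))*.8 for v in (bx,by,up)])
E
```

```text
-1 top px in crop [132.423 208.455] scene top/bottom [224.166 211.964] [229.016 291.325]
1 top px in crop [130.689 116.682] scene top/bottom [111.979 180.027] [118.152 258.703]
[0.447 0.183 0.18 ]
px/mm*8 top [-0.058 -3.054] scene x,y,z [array([-3.722, -1.06 ]), array([-2.302,  2.225]), array([-0.255, -3.659])]
```

View pics/pl2.png

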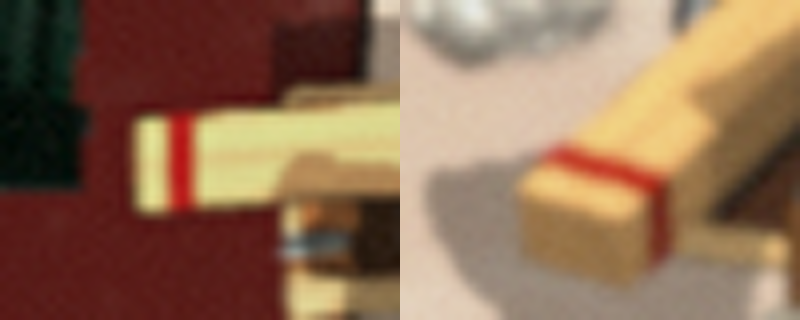

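The bar's far end matches the prediction within about 2 mm, and it is level with the pad side down. I'll make a small correction and lower it.

```bash
python3 - <<'E'
from p import *
T3=tool(.087,.61); t=np.array([.4431,.189,.083])
plan([(t+[0,0,.086],T3),(t+[0,0,.03],T3),(t+[0,0,.015],T3),(t,T3)])
E
```

```text
shift units [ 0.035 -0.073  0.043] turn units (after shift) [ 0.06   0.068 -0.   ]
shift units [-0.642 -0.     0.918] turn units (after shift) [0. 0. 0.]
shift units [-0.172 -0.     0.246] turn units (after shift) [0. 0. 0.]
shift units [-0.172 -0.     0.246] turn units (after shift) [0. 0. 0.]
```

```bash
python3 -m pendant '.03 -.07 .04 .06 .07 0 -1;0 0 0 0 0 0 -1;-.16 0 .23 0 0 0 -1;-.16 0 .23 0 0 0 -1;-.16 0 .23 0 0 0 -1;-.16 0 .23 0 0 0 -1;0 0 0 0 0 0 -1;0 0 0 0 0 0 -1' && python3 - <<'E'
from p import *
T3=tool(.087,.61); t=np.array([.4431,.189,.083])
plan([(t+[0,0,.015],T3),(t,T3)])
E
```

```text
time: 26.9
position: [0.4427, 0.1896, 0.1127]
ee_rot: [-3.141, -0.611, 1.658]
wrist_force: [0.2, -0.5, -1.6]
grip_width: 0.336
finger_force: 60.0
shift units [-0.179  0.007  0.234] turn units (after shift) [-0.012 -0.009  0.001]
shift units [-0.172 -0.     0.246] turn units (after shift) [0. 0. 0.]
```

```bash
python3 -m pendant '-.06 0 .08 0 0 0 -1;-.06 0 .08 0 0 0 -1;-.06 0 .08 0 0 0 -1;0 0 0 0 0 0 -1' && python3 -m pendant '-.06 0 .08 0 0 0 -1;-.05 0 .08 0 0 0 -1;0 0 0 0 0 0 -1'
```

```text
time: 27.4
position: [0.4423, 0.189, 0.0974]
ee_rot: [-3.14, -0.611, 1.657]
wrist_force: [-0.6, -0.1, -1.4]
grip_width: 0.341
finger_force: 60.0
time: 27.78
position: [0.4428, 0.189, 0.0877]
ee_rot: [-3.141, -0.61, 1.658]
wrist_force: [1.2, 0.5, -2.3]
grip_width: 0.339
finger_force: 60.0
```

```bash
python3 -m pendant '-.03 0 .05 0 0 0 -1;-.015 0 .02 0 0 0 -1;0 0 0 0 0 0 -1' && python3 -m pendant '-.01 0 .015 0 0 0 -1;0 0 0 0 0 0 -1'
```

```text
time: 28.15
position: [0.4427, 0.1892, 0.0839]
ee_rot: [-3.141, -0.61, 1.658]
wrist_force: [1.0, 0.4, -2.2]
grip_width: 0.343
finger_force: 60.0
time: 28.4
position: [0.4427, 0.1893, 0.0832]
ee_rot: [-3.142, -0.611, 1.658]
wrist_force: [0.6, -0.7, 1.5]
grip_width: 0.341
finger_force: 60.4
```

It touches the floors at the expected height. I'll release and back off.

```bash
python3 -m pendant '-.01 0 .012 0 0 0 -1;0 0 0 0 0 0 0;0 0 0 0 0 0 .5;0 0 0 0 0 0 1;0 0 0 0 0 0 1;0 0 0 0 0 0 1;0 0 -.3 0 0 0 1;0 0 -.6 0 0 0 1;0 0 -.9 0 0 0 1;0 0 -.9 0 0 0 1;0 0 -.9 0 0 0 1;0 0 -.9 0 0 0 1;0 0 0 0 0 0 1;0 0 0 0 0 0 1;0 0 0 0 0 0 1' && python3 - <<'E'
from p import *
a=eyes.get_image('top');b=eyes.get_image('scene')
cv2.imwrite('pics/fin.png',np.vstack([cv2.resize(a[200:250,110:210],(600,300),interpolation=cv2.INTER_CUBIC),cv2.resize(b[230:320,170:290],(400,300),interpolation=cv2.INTER_CUBIC,).repeat(1,0) if 0 else np.pad(cv2.resize(b[235:325,180:280],(333,300),interpolation=cv2.INTER_CUBIC),((0,0),(0,267),(0,0)))]))
E
```

```text
time: 30.28
position: [0.4528, 0.0615, 0.2657]
ee_rot: [-3.138, -0.611, 1.657]
wrist_force: [0.4, 0.5, -0.2]
grip_width: 1.0
finger_force: 0.0
```

View pics/fin.png

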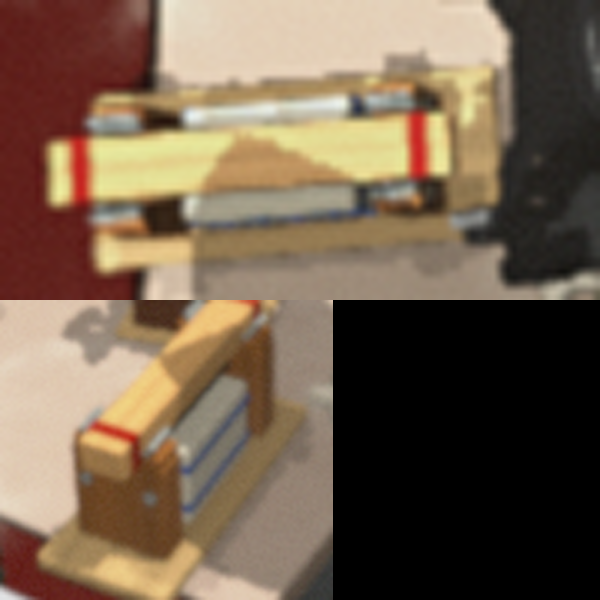

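The bar lies between the lips of both notches. Its top corners are at about (48,143), (447,118), (449,177) and (50,206). I'll check the centre before handing in.

```bash
python3 - <<'E'
from p import *
c=eyes.calibration('top')
w=np.array([onz(c,(x+.5)/6-.5+110,(y+.5)/6-.5+200,.104) for x,y in [(48,143),(447,118),(449,177),(50,206)]])
d=(w[0]+w[3]-w[1]-w[2])/2; print(w.mean(0),np.linalg.norm(d),np.arctan2(d[1],d[0]), 'frame .4428 .184 1.657')
E
```

```text
[0.44  0.184 0.104] 0.18872786419055718 1.6377086558447138 frame .4428 .184 1.657
```

```bash
python3 -c "
from station import workorder
print(workorder.sign_off())"
```

```text
the job is handed in; nothing more can be done
None
```

I turned the bar over by way of the parking block and laid it pad down across both notches, about 3 mm from the frame's middle by the last picture; the job is handed in, but the sign-off returned no verdict.

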